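# Hang the crucible basket on the latched dipping hook

## Task

The wire basket with the two crucibles has drained: lift it by its black grip off the plain hook and carry it level, without setting it down, to the hook with the spring latch on the other stand. Press its hanging bar down past the latch, by feel and without forcing the hook (never more than 30 N), until the bar lies in the bottom and the latch has snapped shut above it, then let go without dropping it and leave it hanging still. Keep both crucibles standing in it and leave the other things alone.

Things in the scene. Friction and masses are not known exactly. Their poses are not given: they have to be found in the camera images.
- basket: Wire basket, 56 x 112 mm in plan, 26 mm high, loose, 0.3 to 0.5 kg with its crucibles. Origin: centre of its underside, z up, y along its length. Over its middle, in the plane x = 0, stands a ladder-shaped bail of 6 mm wire: uprights at y = +-18 mm, slanting out to the ends below z = 84; rungs at z = 140 (hanging bar) and z = 185; a black grip on top. At first it hangs on the plain hook.
- basket_bar (a point): Middle of the basket's hanging bar: the lower rung of the bail, 6 mm thick, along the basket's y, 30 mm clear between the uprights, 140 mm above the basket's underside.
- basket_grip (a point): Middle of the flat black grip on top of the bail: 12 mm thick along the basket's x, 26 mm wide along its y, 40 mm tall; 68 mm above the hanging bar.
- crucible_a: White porcelain crucible, 41 mm across the rim, 34 mm tall, standing loose in the basket's compartment at y = +28 mm. Origin at the centre of its underside.
- crucible_b: The second, equal crucible, in the basket's compartment at y = -28 mm. Origin at the centre of its underside.
- drain_stand: Fixed stand with the plain hook: grey foot 240 x 160 x 15 mm with a shallow pan (rim 35 mm up), column 12 mm thick at x = +85, 245 mm high. Origin: centre of the foot's underside on the worktop, z up; the hook points to -x.
- drain_seat (a point): Centre of a bar lying in the plain hook (drain_stand x = -55, z = 205 mm). The hook is 8 mm rod from the column toward -x, its end turned up: that end stands 14 mm to -x of this point and reaches 19 mm above it. The bar comes off by lifting it over the end, then moving it toward -x.
- dip_stand: Fixed stand with the latched hook: grey foot 240 x 160 x 15 mm with a pan (rim 32 mm up). Origin: centre of the foot's underside on the worktop, z up; the hook points to -x, its arm clamped to the column by a boss head at a height that differs each time and is NOT measured: feel or look for it. A bar seated in the hook has its centre at x = -55, y = 0, z = 180 to 230 mm.
- dip_plumb (a point): Point of the dip stand's foot straight below the middle of a bar seated in the latched hook. Heights h are above that seated bar's centre, x in the dip stand's frame from this point. The hook is 8 mm rod, open on top: its upturned end stands at x = -10, inner face x = -6, tip h = 31; bottom h = -11; the arm to the column (x above +27 mm) has its top at h = 25. A bar enters over the tip, from -x.
- dip_column (a point): Top of the dip stand's column (12 mm thick, 140 mm to +x of dip_plumb, top 290 mm above the worktop). The boss head on it is 34 mm wide.
- latch (a joint): Spring latch, 8 mm wide, closing the hook's mouth; rad, 0 shut, grows as pressed down. Hinged 23.5 mm to +x of dip_plumb at h = 19, 27 mm long, level; a bar from above meets it with its centre at h = 23.5. Held within 2 mm of x = 0, the bar slips past its free end at h = 3 to 12 (latch 0.4 to 0.65), which snaps shut above. Weight alone opens it 0.1 to 0.25; fully takes 10 to 15 N.
- beaker_100: Glass beaker, 57 mm across, 72 mm tall, between the stands; a bystander. Origin at the centre of its underside.
- timer: White timer, 48 x 64 x 59 mm, behind the beaker; a bystander. Origin at its underside.
- forceps: Steel forceps, 126 mm long, 10 mm high, lying at the front; a bystander. Origin at its underside.

How it is judged (in metres and radians):
On the way, in this order (a step that is already met when the one before it is completed fails the run):
1. the basket, held in the gripper, is clear of the plain hook (x of basket_bar in the frame of drain_stand below -0.085 m and contact force between basket and drain_stand below 0.2 N and contact force between the fingers and basket above 2 N), for 0.1 s.
2. the held basket's bar presses the latch open (value of joint latch above 0.3 rad and contact force between the fingers and basket above 2 N and horizontal distance between basket_bar and dip_stand below 0.075 m), for 0.05 s.
At the end, for the whole second after the job is handed in: The basket hangs still and released (tilt under 8 degrees) with its bar in the bottom of the latched hook, below the latch (bar within about 1 cm of the hook's middle, 17.5 to 23.5 cm above the worktop), the latch shut (under 0.08 rad), both crucibles standing in the basket (value of joint latch below 0.08 rad and x of basket_bar in the frame of dip_stand between -0.062 and -0.042 m and y of basket_bar in the frame of dip_stand between -0.016 and 0.016 m and height (world z) of basket_bar between 0.175 and 0.235 m and angle between basket's own z axis and vertical below 0.14 rad and linear speed of basket below 0.03 m/s and contact force between the fingers and basket below 0.1 N and distance between each of crucible_a, crucible_b and basket below 0.04 m and angle between each of crucible_a, crucible_b's own z axis and vertical below 0.25 rad); the robot touches nothing.
It fails at once if the basket tips more than 15 degrees (angle between basket's own z axis and vertical above 0.262 rad).
It fails at once if the basket is set down (its underside below 30 mm, or over 1 N on the latched stand's foot, pan or column) or dropped (not held, it moves faster than 0.2 m/s) (height (world z) of basket below 0.03 m or contact force between basket and dip_stand above 1 N or (contact force between the fingers and basket below 0.5 N and linear speed of basket above 0.2 m/s)).
It fails at once if the basket is forced: more than 30 N on the plain hook or on the latched hook arm (dip_hook) (contact force between basket and drain_stand above 30 N or contact force between basket and dip_hook above 30 N).
It fails at once if a crucible leaves its compartment or tips over (distance between any of crucible_a, crucible_b and basket above 0.045 m or angle between any of crucible_a, crucible_b's own z axis and vertical above 0.5 rad).
It fails at once if the beaker, timer or forceps is moved more than 20 mm or the beaker or timer tipped (distance of any of beaker_100, timer, forceps from where it was at the start of the episode above 0.02 m or angle between any of beaker_100, timer's own z axis and vertical above 0.3 rad).
It also fails if it takes over 48 s, if anything falls off the work surface, if the arm or the gripper's body presses on something with over 40 N, if the wrist force passes 120 N, or if a joint passes its speed limit or range.

## Robot

A 7-joint arm with a two-finger parallel gripper is mounted at the origin on a cart in front of the work surface, level with it; the furniture and walls round the work are solid. World frame = base frame: x ahead of the robot, y to its left, z up, the work surface at z = 0. Lengths are in m, angles in degrees, forces in N, time in s.
With the tool pointing down it reaches from about 0.425 to 0.875 m from the base axis. Payload 4.7 kg.
Tool frame: the origin (TCP) lies between the finger pads; the fingertips stand 8 mm ahead of it and the grasp point (between the pads) lies 11 mm behind it (env.tip_extent is the distance from the TCP to the fingertips, in m); z points along the fingers, y is the line along which they close (so a half turn about z gives the same grasp; the last joint's range is limited). The gripper opens to 87 mm and grips with 3 to 60 N. Pads are 19 mm wide; open, the fingers measure 117 mm over their backs; the gripper's body (75 mm by 190 mm) begins 51 mm behind the grasp point.
Start: joints at [-68.921, 18.392, -4.016, 83.108, 1.295, 78.541, -3.26], TCP at [0.225, 0.61, 0.231] pointing down, gripper open.
Joint ranges: [-163.93, 163.93], [-17.29, 119.83], [-79.2, 71.16], [3.27, 140.29], [-89.18, 269.18], [5.43, 117.66], [-154.24, 154.24]. Speed limits (degrees/s): [147.25, 147.25, 180, 180, 180, 180, 180].

## Interface

Orientations are given as [roll, pitch, yaw] about the fixed x, y, z axes, in that order (R = Rz(yaw) Ry(pitch) Rx(roll)).
In Python, from cell import sensors, vision, workorder, env gives the robot as it stands.
- The arm moves only by the tool drive_tool, never from a script. Its argument "moves" is a list of rows, each an object of numbers: "x", "y", "z": the shift along the tool's x, y, z in mm; "rx", "ry", "rz": the turn, a rotation vector about the tool's x, y, z in rad; "fingers": the closure, from -1 (fully open) to 1 (shut). In form: [{"x": .., "y": .., "z": .., "rx": .., "ry": .., "rz": .., "fingers": ..}, ...]. A call has 1 to 20 rows; each row is the pose to reach, as a shift and turn from the pose commanded when the call began, along the tool's axes at that moment; what a row does not reach only later rows make up. A row lasts 1/8 s, in which the tool goes at most 62.5 mm and 10.7 degrees, less where a joint would pass 70% of its speed; a pose out of reach is approached as far as the arm can. A call with a gripper value outside its range is refused whole. The fingers move at their own pace and stop on an object; "force" is the grip in N (left out, the last holds). Time passes only in rows, so rows that repeat a pose let the fingers close. It gives the time, the measured TCP pose, the force, the opening and the grip force at its end, in the units of the state.
- sensors.get_obs(): the state, without advancing time (a new reading comes with each control period).
- vision.read_camera(name): name is "scene" or "side" or "wrist"; returns a dict with "image" (400x640x3 uint8, red, green, blue), "fx", "fy", "cx", "cy" (pixels), "R" (3x3) and "t" (3): a world point X has camera coordinates R X + t. Camera axes: x right, y down, z forward; pixel columns grow to the right and rows downward; lengths in m; the calibration is good to about 2 mm. A picture is of the moment at which its call begins. There is no depth.
- workorder.sign_off(): hands the job in; it is judged then, once.
The state is a dict: "time_s": time; "qpos": joint angles; "joint_velocities": joint speeds; "effort": joint torques, N m; "tool_pos": TCP position; "tool_rot": TCP orientation; "force": force on the tool from outside, world axes, zero at the start; "wrist_torque": the same for the moment, N m; "grip_width": finger opening in m; "grasp_force": force on a finger pad.
Only numpy, scipy, OpenCV 4.12 (cv2) and the standard library are available. Lean on these libraries where they do the work, as an engineer would, in place of code of your own. Each camera call takes 0.05 s, during which the arm holds its last target. There are 200 camera calls.

## Working session

There is one attempt and no reset: what is moved stays moved. The work goes in short steps, Python scripts to look and compute and a tool call to move; the robot and the scene stay as the last step left them, time stands still between calls to the robot, and variables do not carry over. Pictures are saved under pics/ and viewed, at most 10 in all, crops included, and the job is handed in when it is done.

Besides the shell and the picture viewer there is one more tool, called after "Request:" as name(argument=value, ...) on one line, values as JSON. drive_tool: Moves the arm, as the interface text tells. Its arguments: {"type":"object","properties":{"moves":{"type":"array"},"force":{"type":"number"}},"required":["moves"]}

```bash
mkdir -p pics; ls; python3 - <<'E'
from cell import sensors, vision, workorder, env
import cv2, numpy as np
o=sensors.get_obs()
print({k:np.round(o[k],3) for k in ("time_s","tool_pos","tool_rot","force","grip_width")}, env.tip_extent)
import json
for n in ("scene","side"):
    c=vision.read_camera(n); cv2.imwrite(f"pics/{n}0.png",c["image"][:,:,::-1])
    json.dump({k:np.array(c[k]).tolist() for k in ("fx","fy","cx","cy","R","t")},open(f"{n}.json","w"))
    print(n,c["fx"],np.round(-np.array(c["R"]).T@c["t"],3),np.round(c["R"],2).tolist())
E
```

```text
pics
{'time_s': np.float64(0.0), 'tool_pos': array([0.225, 0.609, 0.229]), 'tool_rot': array([-1.79889e+02,  8.00000e-03,  1.59730e+02]), 'force': array([ 0.7  , -0.568, -0.291]), 'grip_width': np.float64(0.087)} 0.008
scene 435.4033284474367 [ 0.004 -0.588  0.707] [[0.72, -0.7, 0.02], [-0.37, -0.41, -0.84], [0.59, 0.59, -0.55]]
side 500.92672218907467 [-0.259  0.307  1.23 ] [[-0.35, -0.94, 0.02], [-0.73, 0.26, -0.64], [0.59, -0.24, -0.77]]
```

View pics/scene0.png

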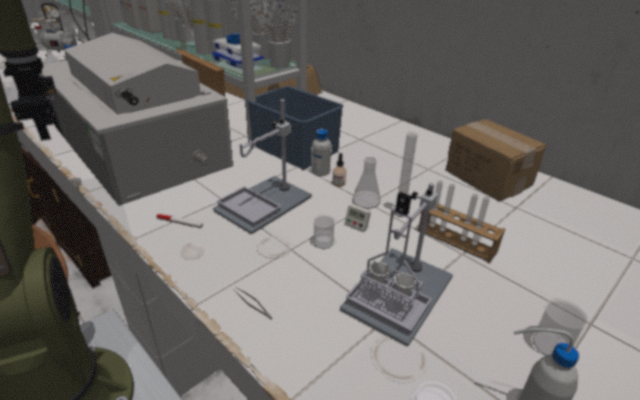

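View pics/side0.png

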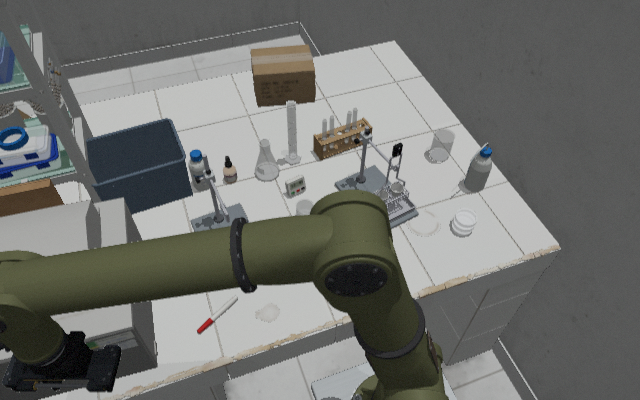

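The scene view shows the basket on the plain hook (black grip about 404,204) and the latched stand at about (285,128), with the beaker at (324,232), timer at (358,216) and forceps at (254,302). In the side view the grip is at about (398,150). The arm covers part of the dip stand there. I'll enlarge both.

```bash
python3 - <<'E'
import cv2, numpy as np
s=cv2.imread("pics/scene0.png"); d=cv2.imread("pics/side0.png")
def cr(im,x,y,w=133,h=100,f=3): return cv2.resize(im[y:y+h,x:x+w],None,fx=f,fy=f,interpolation=cv2.INTER_CUBIC)
A=np.vstack([np.hstack([cr(s,335,180,133,160,3)[:, :399],cr(s,205,95,133,160,3)[:, :399]])])
B=np.hstack([cr(d,320,120,100,120,4),cr(d,180,150,100,120,4)])
cv2.imwrite("pics/c1.png",A); cv2.imwrite("pics/c2.png",B); print(A.shape,B.shape)
E
```

```text
(480, 798, 3) (480, 800, 3)
```

View pics/c1.png

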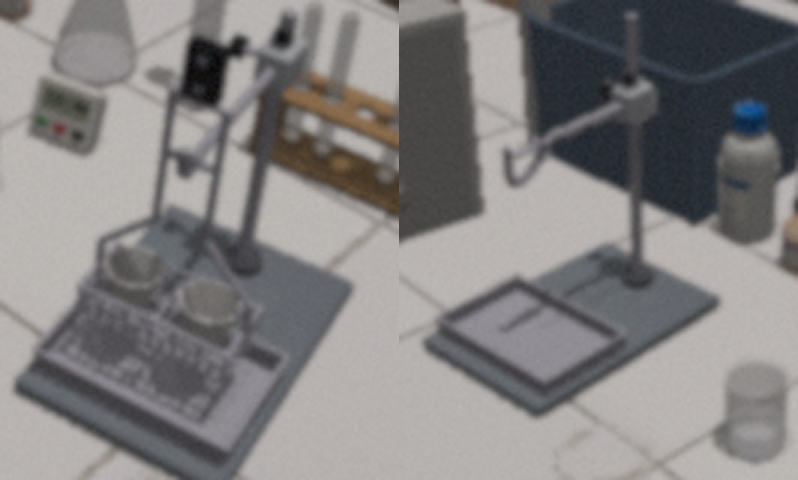

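View pics/c2.png

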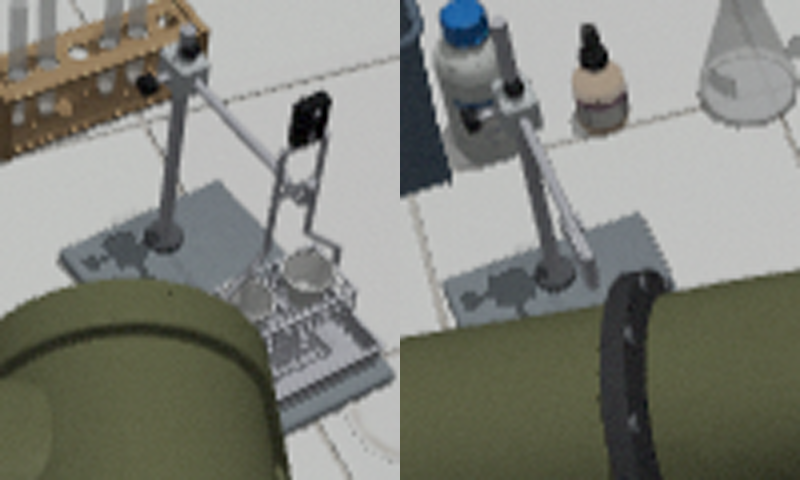

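The crops give foot corners, column tops, the grip, the bar and the latched hook's tip and bottom. I'll fit stand poses by reprojection.

```bash
cat > g.py <<'E'
import json, numpy as np, cv2
from scipy.optimize import least_squares
C={n:json.load(open(n+".json")) for n in ("scene","side")}
def proj(c,X):
    p=np.array(c["R"])@np.asarray(X)+c["t"]; return np.array([c["fx"]*p[0]/p[2]+c["cx"],c["fy"]*p[1]/p[2]+c["cy"]])
def tri(obs): # [(cam,uv)]
    return least_squares(lambda X:np.concatenate([proj(c,X)-uv for c,uv in obs]),[.6,0,.2])
def W(p,l): c,s=np.cos(p[2]),np.sin(p[2]); return np.array([p[0]+c*l[0]-s*l[1],p[1]+s*l[0]+c*l[1],l[2]])
E
python3 - <<'E'
from g import *
c1=lambda u,v,s: np.array([335+u/3,180+v/3]) if s==0 else np.array([205+(u-399)/3,95+v/3])
c2=lambda u,v,s: np.array([320+u/4,120+v/4]) if s==0 else np.array([180+(u-400)/4,150+v/4])
S,D=C["scene"],C["side"]
for nm,a,b in (("grip",(205,72),(310,118)),("bar",(193,162),(297,190))):
    r=tri([(S,c1(*a,0)),(D,c2(*b,0))]); print(nm,r.x.round(4),r.fun.round(1))
for nm,a,b,s in (("draincol",(290,15),(187,35),0),("dipcol",(632,15),(500,25),1)):
    r=tri([(S,c1(*a,s)),(D,c2(*b,s))]); print(nm,r.x.round(4),r.fun.round(1))
def stand(s,cor,col,colz,extra,side):
    def f(p):
        q=[]
        L=[(-.12,.08,.015),(-.12,-.08,.015),(.12,-.08,.015),(.12,.08,.015)]
        for l,u in zip(L,cor): q.append(proj(S,W(p,l))-c1(*u,s))
        q.append(proj(S,W(p,(.085,0,colz)))-c1(*col[0],s)); q.append(proj(D,W(p,(.085,0,colz)))-c2(*col[1],s))
        for l,u in side: q.append(proj(D,W(p,l))-c2(*u,s))
        for l,dz,u in extra: q.append(proj(S,W(p,(l,0,p[3]+dz)))-c1(*u,s))
        return np.concatenate(q)
    best=min((least_squares(f,[.6,y0,y,.2]) for y in np.arange(-3,3.2,.5) for y0 in (-.2,.3)),key=lambda r:r.cost)
    print(best.x.round(4),np.degrees(best.x[2]).round(1),best.fun.round(1)); return best.x
p=stand(0,[(18,383),(225,475),(352,287),(172,207)],[(290,15),(187,35)],.245,[],[((.12,.08,.015),(62,250)),((.12,-.08,.015),(220,184))])
print("drain seat",W(p,(-.055,0,.205)))
q=stand(1,[(427,342),(540,405),(718,297),(612,245)],[(632,15),(500,25)],.290,[(-.065,.031,(509,150)),(-.055,-.011,(518,184))],[((.12,-.08,.015),(640,215))])
print("dip seat",W(q,(-.055,0,q[3])))
E
```

```text
grip [ 0.5667 -0.2403  0.2726] [-0.2  0.2 -0.  -0.4]
bar [ 0.5675 -0.2407  0.2036] [-0.5  0.6 -0.1 -1.2]
draincol [ 0.7046 -0.2135  0.2412] [-0.7  0.8  0.  -1.5]
dipcol [0.7022 0.2534 0.2881] [-0.9  1.  -0.  -1.3]
[ 0.6216 -0.23    0.193   0.2   ] 11.1 [-1.8 -0.6 -0.5  5.9  1.3 -1.9 -1.2 -1.8 -0.2 -0.8  0.2 -2.6 -1.3 -1.
 -0.5 -2.9]
drain seat [ 0.56759443 -0.24052535  0.205     ]
[0.6195 0.2443 0.0985 0.187 ] 5.6 [-2.4 -0.9 -0.4  2.   1.4  0.1 -2.2 -1.3 -0.1  0.2 -0.  -2.4  0.5 -2.8
 -0.6 -1.1  0.6  1.1]
dip seat [0.56475373 0.23890345 0.18698941]
```

Heights agree with the text: bar about 0.205, grip 0.273. Next I need the moves to a hover above the grip.

```bash
cat > mv.py <<'E'
import sys, numpy as np
from scipy.spatial.transform import Rotation as Ro
from cell import sensors
def rel(targets, base=None):
    o=sensors.get_obs()
    p0,r0=(o["tool_pos"],o["tool_rot"]) if base is None else base
    R0=Ro.from_euler("xyz",r0,degrees=True)
    print("t",o["time_s"],"pos",np.round(o["tool_pos"],4),"rot",np.round(o["tool_rot"],2),"F",np.round(o["force"],2),"T",np.round(o["wrist_torque"],2),"w",round(o["grip_width"],4),"g",np.round(o["grasp_force"],1))
    for p,r in targets:
        print(p,r,"->",(1000*R0.inv().apply(np.array(p)-p0)).round(1),(R0.inv()*Ro.from_euler("xyz",r,degrees=True)).as_rotvec().round(3))
E
python3 - <<'E'
from mv import *
b=([.225,.61,.231],[180,0,159.7])
rel([([.225,.61,.40],[180,0,159.7]),([.50,.25,.42],[180,0,130]),([.567,-.24,.40],[180,0,101])],b)
E
```

```text
t 0.1 pos [0.2251 0.6093 0.2296] rot [-1.7990e+02  1.0000e-02  1.5973e+02] F [-0.1   0.15 -0.1 ] T [-0.03 -0.02 -0.04] w 0.0867 g 0.0
[0.225, 0.61, 0.4] [180, 0, 159.7] -> [   0.    0. -169.] [0. 0. 0.]
[0.5, 0.25, 0.42] [180, 0, 130] -> [-382.8 -242.2 -189. ] [-0.    -0.     0.518]
[0.567, -0.24, 0.4] [180, 0, 101] -> [-615.7 -678.6 -169. ] [ 0.    -0.     1.025]
```

Request:
drive_tool(moves=[{"z":-60,"fingers":-1},{"z":-120,"fingers":-1},{"z":-169,"fingers":-1},{"x":-50,"y":-32,"z":-175,"rz":0.07,"fingers":-1},{"x":-100,"y":-64,"z":-180,"rz":0.14,"fingers":-1},{"x":-150,"y":-95,"z":-189,"rz":0.2,"fingers":-1},{"x":-200,"y":-127,"z":-189,"rz":0.27,"fingers":-1},{"x":-250,"y":-158,"z":-189,"rz":0.34,"fingers":-1},{"x":-300,"y":-190,"z":-189,"rz":0.41,"fingers":-1},{"x":-350,"y":-221,"z":-189,"rz":0.48,"fingers":-1},{"x":-390,"y":-260,"z":-189,"rz":0.54,"fingers":-1},{"x":-420,"y":-310,"z":-189,"rz":0.61,"fingers":-1},{"x":-447,"y":-362,"z":-185,"rz":0.68,"fingers":-1},{"x":-474,"y":-415,"z":-180,"rz":0.75,"fingers":-1},{"x":-502,"y":-467,"z":-175,"rz":0.82,"fingers":-1},{"x":-530,"y":-520,"z":-172,"rz":0.89,"fingers":-1},{"x":-558,"y":-573,"z":-169,"rz":0.95,"fingers":-1},{"x":-587,"y":-625,"z":-169,"rz":1.0,"fingers":-1},{"x":-616,"y":-679,"z":-169,"rz":1.025,"fingers":-1},{"x":-616,"y":-679,"z":-169,"rz":1.025,"fingers":-1}], force=40)

```text
invalid input at $.moves[0]: expected keys x, y, z, rx, ry, rz, fingers
```

```bash
python3 - <<'E'
from mv import *
from cell import vision
from g import *
rel([([.567,-.24,.40],[180,0,101])])
ims=[]
for n in ("wrist","side","scene"):
    c=vision.read_camera(n); cv2.imwrite(f"pics/{n}1.png",c["image"][:,:,::-1]); ims.append(c["image"][:,:,::-1])
    json.dump({k:np.array(c[k]).tolist() for k in ("fx","fy","cx","cy","R","t")},open(f"{n}1.json","w"))
w,s,_=ims
cc=json.load(open("wrist1.json"))
print("grip proj",proj(cc,[.567,-.24,.273]),"top",proj(cc,[.567,-.24,.293]))
b=cv2.resize(s[140:270,150:310],None,fx=2.5,fy=2.5,interpolation=cv2.INTER_CUBIC)
W_=cv2.resize(w,(400,250)); 
out=np.vstack([b,W_]); cv2.imwrite("pics/m1.png",out); print(out.shape)
E
```

```text
t 0.1 pos [0.2251 0.6093 0.2296] rot [-1.7990e+02  1.0000e-02  1.5973e+02] F [-0.1   0.15 -0.1 ] T [-0.03 -0.02 -0.04] w 0.0867 g 0.0
[0.567, -0.24, 0.4] [180, 0, 101] -> [-615.  -678.5 -169.2] [-2.000e-03  1.000e-03  1.025e+00]
grip proj [-428.98174096  895.29156074] top [-481.58768436  950.65588593]
(575, 400, 3)
```

View pics/m1.png

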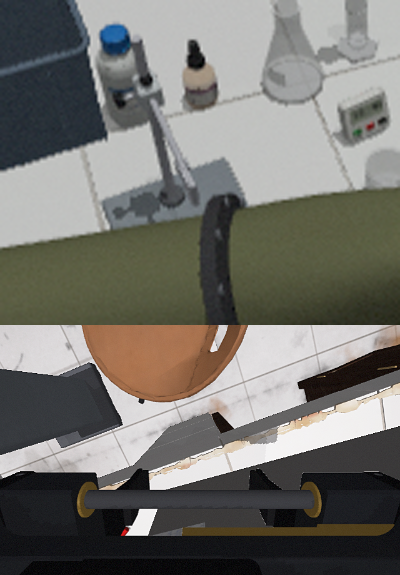

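The move was refused because every row needs all keys, so these pictures only show the start pose. I'll resend it in full.

Request:
drive_tool(moves=[{"x":0,"y":0,"z":-60,"rx":0,"ry":0,"rz":0,"fingers":-1},{"x":0,"y":0,"z":-120,"rx":0,"ry":0,"rz":0,"fingers":-1},{"x":0,"y":0,"z":-169,"rx":0,"ry":0,"rz":0,"fingers":-1},{"x":-50,"y":-32,"z":-175,"rx":0,"ry":0,"rz":0.07,"fingers":-1},{"x":-100,"y":-64,"z":-180,"rx":0,"ry":0,"rz":0.14,"fingers":-1},{"x":-150,"y":-95,"z":-189,"rx":0,"ry":0,"rz":0.2,"fingers":-1},{"x":-200,"y":-127,"z":-189,"rx":0,"ry":0,"rz":0.27,"fingers":-1},{"x":-250,"y":-158,"z":-189,"rx":0,"ry":0,"rz":0.34,"fingers":-1},{"x":-300,"y":-190,"z":-189,"rx":0,"ry":0,"rz":0.41,"fingers":-1},{"x":-350,"y":-221,"z":-189,"rx":0,"ry":0,"rz":0.48,"fingers":-1},{"x":-390,"y":-260,"z":-189,"rx":0,"ry":0,"rz":0.54,"fingers":-1},{"x":-420,"y":-310,"z":-189,"rx":0,"ry":0,"rz":0.61,"fingers":-1},{"x":-447,"y":-362,"z":-185,"rx":0,"ry":0,"rz":0.68,"fingers":-1},{"x":-474,"y":-415,"z":-180,"rx":0,"ry":0,"rz":0.75,"fingers":-1},{"x":-502,"y":-467,"z":-175,"rx":0,"ry":0,"rz":0.82,"fingers":-1},{"x":-530,"y":-520,"z":-172,"rx":0,"ry":0,"rz":0.89,"fingers":-1},{"x":-558,"y":-573,"z":-169,"rx":0,"ry":0,"rz":0.95,"fingers":-1},{"x":-587,"y":-625,"z":-169,"rx":0,"ry":0,"rz":1.0,"fingers":-1},{"x":-616,"y":-679,"z":-169,"rx":0,"ry":0,"rz":1.025,"fingers":-1},{"x":-616,"y":-679,"z":-169,"rx":0,"ry":0,"rz":1.025,"fingers":-1}], force=40)

```text
time_s: 2.75
tool_pos: [0.5659, -0.2471, 0.3987]
tool_rot: [-179.8, 0.2, 100.4]
force: [-1.3, 0.1, 0.8]
grip_width: 0.0875
grasp_force: 0.0
```

```bash
python3 - <<'E'
from mv import *
from cell import vision
from g import *
ims=[]
for n in ("wrist","side","scene"):
    c=vision.read_camera(n); cv2.imwrite(f"pics/{n}2.png",c["image"][:,:,::-1]); ims.append(c["image"][:,:,::-1].copy())
    json.dump({k:np.array(c[k]).tolist() for k in ("fx","fy","cx","cy","R","t")},open(f"{n}2.json","w"))
rel([([.567,-.24,.40],[180,0,101])])
cc=json.load(open("wrist2.json"))
print("grip top proj",proj(cc,[.567,-.24,.293]))
w,s,_=ims
b=cv2.resize(s[140:270,150:310],None,fx=3,fy=3,interpolation=cv2.INTER_CUBIC)[:600-250]
out=np.zeros((600,800,3),np.uint8); out[:250,:400]=cv2.resize(s,(400,250)); out[250:600,:480]=b[:350]
out[:250,400:]=cv2.resize(w,(400,250)); u,v=proj(cc,[.567,-.24,.293]).astype(int); u=min(max(u,80),560);v=min(max(v,80),320)
out[280:600,480:]=cv2.resize(w[v-80:v+80,u-80:u+80],(320,320)); print("wrist crop origin",u-80,v-80)
cv2.imwrite("pics/m2.png",out)
E
```

```text
t 2.9 pos [ 0.5681 -0.2395  0.3993] rot [ 1.8000e+02 -6.0000e-02  1.0107e+02] F [ 0.36  0.72 -0.49] T [-0.06  0.1  -0.  ] w 0.0871 g 0.0
[0.567, -0.24, 0.4] [180, 0, 101] -> [-0.2 -1.2 -0.7] [ 0.    -0.001  0.001]
grip top proj [321.14189797 189.80796674]
wrist crop origin 241 109
```

View pics/m2.png

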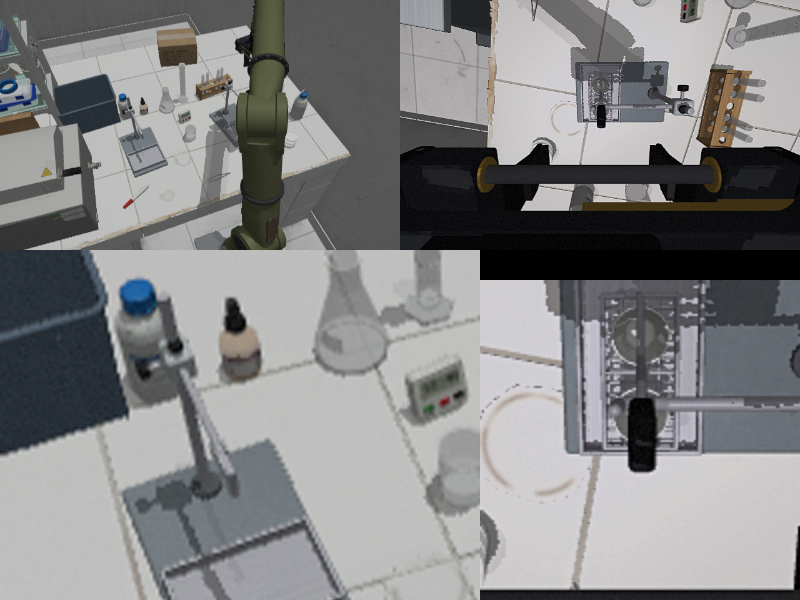

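The wrist view shows the grip at about (322,187), where predicted (321,190) and square to the fingers. The side view now shows the dip stand clear of the arm. I'll descend and grip.

Request:
drive_tool(moves=[{"x":0,"y":-0.5,"z":40,"rx":0,"ry":0,"rz":0,"fingers":-1},{"x":0,"y":-0.5,"z":80,"rx":0,"ry":0,"rz":0,"fingers":-1},{"x":0,"y":-0.5,"z":110,"rx":0,"ry":0,"rz":0,"fingers":-1},{"x":0,"y":-0.5,"z":134,"rx":0,"ry":0,"rz":0,"fingers":-1},{"x":0,"y":-0.5,"z":134,"rx":0,"ry":0,"rz":0,"fingers":-1},{"x":0,"y":-0.5,"z":134,"rx":0,"ry":0,"rz":0,"fingers":0.4},{"x":0,"y":-0.5,"z":134,"rx":0,"ry":0,"rz":0,"fingers":0.6},{"x":0,"y":-0.5,"z":134,"rx":0,"ry":0,"rz":0,"fingers":0.8},{"x":0,"y":-0.5,"z":134,"rx":0,"ry":0,"rz":0,"fingers":1},{"x":0,"y":-0.5,"z":134,"rx":0,"ry":0,"rz":0,"fingers":1},{"x":0,"y":-0.5,"z":134,"rx":0,"ry":0,"rz":0,"fingers":1},{"x":0,"y":-0.5,"z":134,"rx":0,"ry":0,"rz":0,"fingers":1}], force=40)

```text
time_s: 4.4
tool_pos: [0.5673, -0.2407, 0.2655]
tool_rot: [180.0, -0.0, 101.0]
force: [-0.5, -1.1, -0.1]
grip_width: 0.0252
grasp_force: 0.0
```

```bash
python3 - <<'E'
from mv import *
rel([])
E
```

```text
t 4.4 pos [ 0.5673 -0.2407  0.2655] rot [180.    -0.   100.99] F [-0.46 -1.06 -0.07] T [-0.08  0.02  0.02] w 0.0252 g 0.0
```

Still closing, so I'll give the fingers more time.

Request:
drive_tool(moves=[{"x":0,"y":0,"z":0,"rx":0,"ry":0,"rz":0,"fingers":1},{"x":0,"y":0,"z":0,"rx":0,"ry":0,"rz":0,"fingers":1},{"x":0,"y":0,"z":0,"rx":0,"ry":0,"rz":0,"fingers":1},{"x":0,"y":0,"z":0,"rx":0,"ry":0,"rz":0,"fingers":1},{"x":0,"y":0,"z":0,"rx":0,"ry":0,"rz":0,"fingers":1}], force=40)

```text
time_s: 5.03
tool_pos: [0.5671, -0.2408, 0.2655]
tool_rot: [-180.0, -0.0, 101.0]
force: [-1.9, 0.5, 0.7]
grip_width: 0.0118
grasp_force: 40.0
```

Request:
drive_tool(moves=[{"x":0,"y":0,"z":-4,"rx":0,"ry":0,"rz":0,"fingers":1},{"x":0,"y":0,"z":-10,"rx":0,"ry":0,"rz":0,"fingers":1},{"x":0,"y":0,"z":-18,"rx":0,"ry":0,"rz":0,"fingers":1},{"x":0,"y":0,"z":-27,"rx":0,"ry":0,"rz":0,"fingers":1},{"x":0,"y":0,"z":-35,"rx":0,"ry":0,"rz":0,"fingers":1},{"x":0,"y":0,"z":-38,"rx":0,"ry":0,"rz":0,"fingers":1},{"x":0,"y":-3,"z":-38,"rx":0,"ry":0,"rz":0,"fingers":1},{"x":0,"y":-10,"z":-38,"rx":0,"ry":0,"rz":0,"fingers":1},{"x":0,"y":-20,"z":-38,"rx":0,"ry":0,"rz":0,"fingers":1},{"x":0,"y":-32,"z":-38,"rx":0,"ry":0,"rz":0,"fingers":1},{"x":0,"y":-43,"z":-38,"rx":0,"ry":0,"rz":0,"fingers":1},{"x":0,"y":-50,"z":-38,"rx":0,"ry":0,"rz":0,"fingers":1},{"x":0,"y":-53,"z":-38,"rx":0,"ry":0,"rz":0,"fingers":1},{"x":0,"y":-53,"z":-38,"rx":0,"ry":0,"rz":0,"fingers":1}], force=40)

```text
time_s: 6.78
tool_pos: [0.5154, -0.2507, 0.3037]
tool_rot: [180.0, -0.0, 101.0]
force: [-0.1, -0.4, -4.5]
grip_width: 0.0118
grasp_force: 40.0
```

```bash
python3 - <<'E'
from mv import *
from g import *
rel([])
# drain fit: bar position vs TCP; refit dip with side2 points
S,D=C["scene"],C["side"]
c1=lambda u,v: np.array([205+(u-399)/3,95+v/3])
c3=lambda u,v: np.array([150+u/3,140+(v-250)/3])
def f(p):
    q=[]
    for l,u in zip([(-.12,.08,.015),(-.12,-.08,.015),(.12,-.08,.015),(.12,.08,.015)],[(427,342),(540,405),(718,297),(612,245)]): q.append(proj(S,W(p,l))-c1(*u))
    q.append(proj(S,W(p,(.085,0,.29)))-c1(632,15)); q.append(proj(D,W(p,(.085,0,.29)))-c3(165,297))
    q.append(proj(D,W(p,(.12,.08,.015)))-c3(125,490)); q.append(proj(D,W(p,(.12,-.08,.015)))-c3(270,440))
    for x,h,u in ((-.065,.031,(509,150)),(-.055,-.011,(518,184))): q.append(proj(S,W(p,(x,0,p[3]+h)))-c1(*u))
    return np.concatenate(q)
r=least_squares(f,[.62,.244,.1,.19],loss="soft_l1"); p=r.x
print(p.round(4),np.degrees(p[2]).round(2),r.fun.round(1)); print("seat",W(p,(-.055,0,p[3])))
for x,h in ((-.065,.031),(-.065,0),(-.055,-.011),(-.028,.021)): print(x,h,proj(D,W(p,(x,0,p[3]+h))).round(1), "side seen end (227.7,220.7)")
E
```

```text
t 6.775 pos [ 0.5154 -0.2507  0.3037] rot [ 1.7997e+02 -1.0000e-02  1.0101e+02] F [-0.15 -0.42 -4.51] T [-0.12  0.03  0.01] w 0.0118 g 40.0
[0.6181 0.2432 0.1093 0.188 ] 6.26 [-2.6 -0.2  0.   2.5  1.2  0.2 -2.8 -1.1 -0.5  0.4  0.2 -1.4 -1.  -0.9
  0.5 -2.2 -0.6 -1.   0.5  1.2]
seat [0.56343592 0.23717139 0.18800519]
-0.065 0.031 [228.6 211.8] side seen end (227.7,220.7)
-0.065 0 [230.1 219.2] side seen end (227.7,220.7)
-0.055 -0.011 [229.2 219. ] side seen end (227.7,220.7)
-0.028 0.021 [224.1 204.1] side seen end (227.7,220.7)
```

```bash
python3 - <<'E'
from mv import *
rel([([.515,-.2,.325],[180,0,101]),([.504,.231,.325],[180,0,96])])
E
```

```text
t 6.775 pos [ 0.5154 -0.2507  0.3037] rot [ 1.7997e+02 -1.0000e-02  1.0101e+02] F [-0.15 -0.42 -4.51] T [-0.12  0.03  0.01] w 0.0118 g 40.0
[0.515, -0.2, 0.325] [180, 0, 101] -> [ 49.9   9.3 -21.3] [ 0.001 -0.     0.   ]
[0.504, 0.231, 0.325] [180, 0, 96] -> [475.1  80.8 -21.2] [ 0.001 -0.     0.087]
```

Request:
drive_tool(moves=[{"x":2,"y":0,"z":-5,"rx":0,"ry":0,"rz":0,"fingers":1},{"x":8,"y":1,"z":-12,"rx":0,"ry":0,"rz":0,"fingers":1},{"x":18,"y":3,"z":-18,"rx":0,"ry":0,"rz":0,"fingers":1},{"x":34,"y":6,"z":-21,"rx":0,"ry":0,"rz":0.005,"fingers":1},{"x":56,"y":10,"z":-21,"rx":0,"ry":0,"rz":0.01,"fingers":1},{"x":84,"y":14,"z":-21,"rx":0,"ry":0,"rz":0.015,"fingers":1},{"x":117,"y":20,"z":-21,"rx":0,"ry":0,"rz":0.02,"fingers":1},{"x":152,"y":26,"z":-21,"rx":0,"ry":0,"rz":0.025,"fingers":1},{"x":188,"y":32,"z":-21,"rx":0,"ry":0,"rz":0.03,"fingers":1},{"x":225,"y":38,"z":-21,"rx":0,"ry":0,"rz":0.04,"fingers":1},{"x":262,"y":45,"z":-21,"rx":0,"ry":0,"rz":0.05,"fingers":1},{"x":299,"y":51,"z":-21,"rx":0,"ry":0,"rz":0.055,"fingers":1},{"x":335,"y":57,"z":-21,"rx":0,"ry":0,"rz":0.06,"fingers":1},{"x":369,"y":63,"z":-21,"rx":0,"ry":0,"rz":0.065,"fingers":1},{"x":400,"y":68,"z":-21,"rx":0,"ry":0,"rz":0.07,"fingers":1},{"x":427,"y":73,"z":-21,"rx":0,"ry":0,"rz":0.075,"fingers":1},{"x":449,"y":76,"z":-21,"rx":0,"ry":0,"rz":0.08,"fingers":1},{"x":464,"y":79,"z":-21,"rx":0,"ry":0,"rz":0.085,"fingers":1},{"x":472,"y":80,"z":-21,"rx":0,"ry":0,"rz":0.087,"fingers":1},{"x":475,"y":81,"z":-21,"rx":0,"ry":0,"rz":0.087,"fingers":1}], force=40)

```text
time_s: 9.28
tool_pos: [0.5042, 0.2309, 0.3246]
tool_rot: [180.0, 0.0, 96.0]
force: [0.5, -0.7, -4.1]
grip_width: 0.0117
grasp_force: 40.0
```

```bash
python3 - <<'E'
from mv import *
from cell import vision
from g import *
for n in ("wrist","side","scene"):
    c=vision.read_camera(n); cv2.imwrite(f"pics/{n}3.png",c["image"][:,:,::-1])
    json.dump({k:np.array(c[k]).tolist() for k in ("fx","fy","cx","cy","R","t")},open(f"{n}3.json","w"))
rel([])
w,s,sc=[cv2.imread(f"pics/{n}3.png") for n in ("wrist","side","scene")]
cc=json.load(open("wrist3.json"))
u,v=proj(cc,[.564,.238,.21]).astype(int); print(u,v)
R=lambda im,f: cv2.resize(im,None,fx=f,fy=f,interpolation=cv2.INTER_CUBIC)
out=np.zeros((600,800,3),np.uint8)
x0=min(max(u-60,0),480);y0=min(max(v-60,0),280); print(x0,y0)
out[:300,:400]=R(w[y0:y0+120,x0:x0+160],2.5); out[300:,:400]=R(sc[80:200,205:365],2.5); out[:300,400:]=R(s[140:260,150:310],2.5)
out[300:550,400:]=cv2.resize(w,(400,250)); cv2.imwrite("pics/m3.png",out)
E
```

```text
t 9.425 pos [0.5045 0.23   0.3246] rot [1.7999e+02 2.0000e-02 9.5950e+01] F [ 0.74  0.24 -3.7 ] T [-0.12  0.04 -0.  ] w 0.0117 g 40.0
387 194
327 134
```

View pics/m3.png

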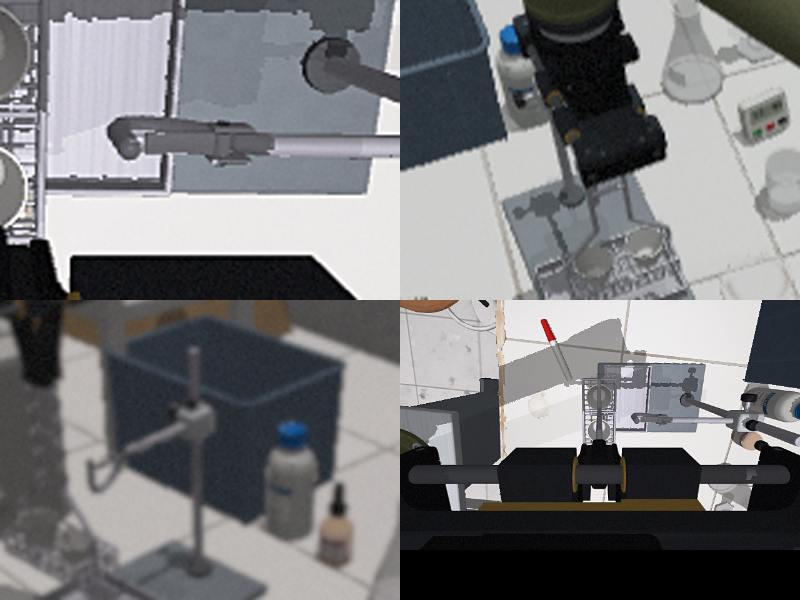

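The wrist crop shows the hook tip at about (131,147), i.e. pixel (379,193), with the latch running from (147,145) to (225,140). Its arm lies level in the picture, so yaw is about right. Scene shows the tip at (242,145). I'll triangulate the tip and check the hook axis.

```bash
python3 - <<'E'
from g import *
from scipy.spatial.transform import Rotation as Ro
w=json.load(open("wrist3.json")); S=C["scene"]
k=lambda u,v: np.array([327+u/2.5,134+v/2.5])
tip=tri([(w,k(131,148)),(S,np.array([241.8,145.0]))]); print("tip",tip.x.round(4),tip.fun.round(1))
def ray(c,uv,z):
    R=np.array(c["R"]); o=-R.T@c["t"]; d=R.T@[(uv[0]-c["cx"])/c["fx"],(uv[1]-c["cy"])/c["fy"],1]; return o+d*(z-o[2])/d[2]
for zs in (.183,.187,.191):
    t=ray(w,k(131,148),zs+.031); a=ray(w,k(395,147),zs+.025-.002); b=ray(w,k(285,145),zs+.023); e=ray(w,k(147,145),zs+.021);hg=ray(w,k(225,140),zs+.021)
    st=ray(S,(241.8,145),zs+.031)
    print(zs,"tip",t.round(4),"scene",st.round(4),"arm",b.round(4),a.round(4),"yaw tip-arm",np.degrees(np.arctan2(*(a-t)[1::-1])).round(1),"latch end",e.round(4),hg.round(4))
f=[ray(w,k(*q),.015) for q in ((50,190),(365,193))]; print("foot edge yaw",np.degrees(np.arctan2(*(f[1]-f[0])[1::-1])), f)
E
```

```text
tip [0.5562 0.239  0.2136] [ 0.1  0.1 -0.4  0.2]
0.183 tip [0.556  0.2392 0.214 ] scene [0.5571 0.2385 0.214 ] arm [0.6112 0.244  0.206 ] [0.6497 0.2473 0.206 ] yaw tip-arm 5.0 latch end [0.5636 0.2385 0.204 ] [0.5907 0.2431 0.204 ]
0.187 tip [0.5551 0.2401 0.218 ] scene [0.5527 0.2318 0.218 ] arm [0.6095 0.2448 0.21  ] [0.6475 0.2481 0.21  ] yaw tip-arm 4.9 latch end [0.5627 0.2394 0.208 ] [0.5893 0.244  0.208 ]
0.191 tip [0.5542 0.2411 0.222 ] scene [0.5482 0.2251 0.222 ] arm [0.6079 0.2457 0.214 ] [0.6452 0.2489 0.214 ] yaw tip-arm 4.9 latch end [0.5617 0.2403 0.212 ] [0.5879 0.2449 0.212 ]
foot edge yaw 5.437617782506271 [array([0.55570529, 0.16065666, 0.015     ]), array([0.74518472, 0.17869326, 0.015     ])]
```

```bash
python3 - <<'E'
from mv import *
rel([([.504,.231,.295],[180,0,96]),([.567,.240,.295],[180,0,95.3]),([.567,.240,.275],[180,0,95.3])],([.504,.231,.325],[180,0,96]))
E
```

```text
t 9.425 pos [0.5045 0.23   0.3246] rot [1.7999e+02 2.0000e-02 9.5950e+01] F [ 0.74  0.24 -3.7 ] T [-0.12  0.04 -0.  ] w 0.0117 g 40.0
[0.504, 0.231, 0.295] [180, 0, 96] -> [ 0. -0. 30.] [0. 0. 0.]
[0.567, 0.24, 0.295] [180, 0, 95.3] -> [ 2.4 63.6 30. ] [ 0.    -0.     0.012]
[0.567, 0.24, 0.275] [180, 0, 95.3] -> [ 2.4 63.6 50. ] [ 0.    -0.     0.012]
```

Request:
drive_tool(moves=[{"x":0,"y":2,"z":5,"rx":0,"ry":0,"rz":0,"fingers":1},{"x":0,"y":8,"z":13,"rx":0,"ry":0,"rz":0.003,"fingers":1},{"x":1,"y":17,"z":21,"rx":0,"ry":0,"rz":0.006,"fingers":1},{"x":1,"y":28,"z":27,"rx":0,"ry":0,"rz":0.009,"fingers":1},{"x":2,"y":40,"z":30,"rx":0,"ry":0,"rz":0.012,"fingers":1},{"x":2,"y":51,"z":30,"rx":0,"ry":0,"rz":0.012,"fingers":1},{"x":2,"y":59,"z":30,"rx":0,"ry":0,"rz":0.012,"fingers":1},{"x":2.4,"y":63,"z":30,"rx":0,"ry":0,"rz":0.012,"fingers":1},{"x":2.4,"y":63.6,"z":30,"rx":0,"ry":0,"rz":0.012,"fingers":1},{"x":2.4,"y":63.6,"z":30,"rx":0,"ry":0,"rz":0.012,"fingers":1}], force=40)

```text
time_s: 10.68
tool_pos: [0.5669, 0.24, 0.2947]
tool_rot: [-180.0, -0.0, 95.3]
force: [-0.1, -0.5, -3.8]
grip_width: 0.0117
grasp_force: 40.0
```

```bash
python3 - <<'E'
from mv import *
from cell import vision
from g import *
for n in ("wrist","scene"):
    c=vision.read_camera(n); cv2.imwrite(f"pics/{n}4.png",c["image"][:,:,::-1])
    json.dump({k:np.array(c[k]).tolist() for k in ("fx","fy","cx","cy","R","t")},open(f"{n}4.json","w"))
rel([])
w,sc=[cv2.imread(f"pics/{n}4.png") for n in ("wrist","scene")]
cc=json.load(open("wrist4.json"))
p=proj(cc,[.556,.239,.2136]); print("tip px",p, "bar",proj(cc,[.567,.24,.2345]),"scene tip",proj(C["scene"],[.556,.239,.2136]),"bar",proj(C["scene"],[.567,.24,.2345]))
u,v=p.astype(int);x0=u-60;y0=min(max(v-60,0),280);print(x0,y0)
R=lambda im,f: cv2.resize(im,None,fx=f,fy=f,interpolation=cv2.INTER_CUBIC)
cv2.imwrite("pics/m4.png",np.hstack([R(w[y0:y0+120,x0:x0+100],4),R(sc[100:220,200:300],4)]))
E
```

```text
t 10.775 pos [0.5669 0.24   0.2948] rot [ 1.800e+02 -1.000e-02  9.534e+01] F [-0.21 -0.16 -2.94] T [-0.12  0.05  0.03] w 0.0118 g 40.0
tip px [303.3406839  206.60767109] bar [317.76527398 215.32858195] scene tip [241.32041999 145.21855918] bar [244.09470091 136.17693855]
243 146
```

View pics/m4.png

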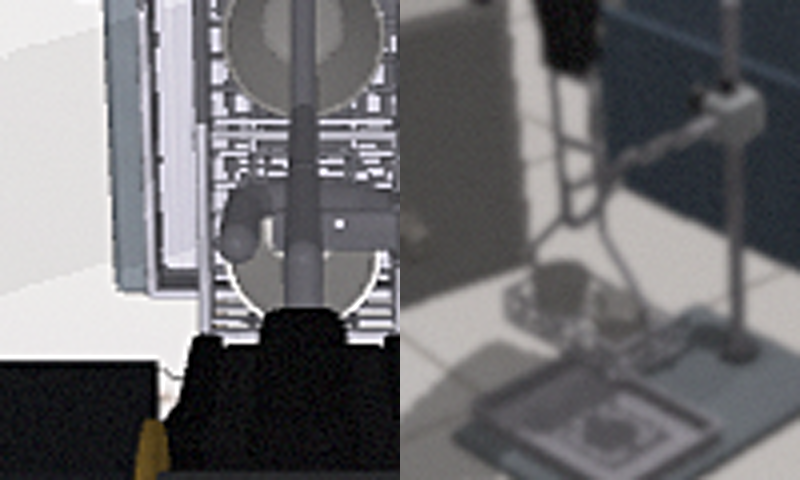

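The wrist view has the tip at (302,206) and the bail at column 319, both as predicted. The bar is above the mouth, just inside the tip. I'll lower it by feel.

Request:
drive_tool(moves=[{"x":0,"y":0,"z":4,"rx":0,"ry":0,"rz":0,"fingers":1},{"x":0,"y":0,"z":9,"rx":0,"ry":0,"rz":0,"fingers":1},{"x":0,"y":0,"z":13,"rx":0,"ry":0,"rz":0,"fingers":1},{"x":0,"y":0,"z":16,"rx":0,"ry":0,"rz":0,"fingers":1},{"x":0,"y":0,"z":18,"rx":0,"ry":0,"rz":0,"fingers":1},{"x":0,"y":0,"z":18,"rx":0,"ry":0,"rz":0,"fingers":1}], force=40)

```text
time_s: 11.52
tool_pos: [0.5671, 0.2399, 0.2764]
tool_rot: [-180.0, 0.0, 95.3]
force: [-0.3, 0.7, -4.6]
grip_width: 0.0115
grasp_force: 40.0
```

Request:
drive_tool(moves=[{"x":0,"y":0,"z":1,"rx":0,"ry":0,"rz":0,"fingers":1},{"x":0,"y":0,"z":2,"rx":0,"ry":0,"rz":0,"fingers":1},{"x":0,"y":0,"z":3,"rx":0,"ry":0,"rz":0,"fingers":1},{"x":0,"y":0,"z":4,"rx":0,"ry":0,"rz":0,"fingers":1},{"x":0,"y":0,"z":4,"rx":0,"ry":0,"rz":0,"fingers":1}], force=40)

```text
time_s: 12.15
tool_pos: [0.5671, 0.24, 0.2725]
tool_rot: [-180.0, -0.0, 95.3]
force: [-0.8, 0.1, -4.0]
grip_width: 0.0117
grasp_force: 40.0
```

Request:
drive_tool(moves=[{"x":0,"y":0,"z":1,"rx":0,"ry":0,"rz":0,"fingers":1},{"x":0,"y":0,"z":2,"rx":0,"ry":0,"rz":0,"fingers":1},{"x":0,"y":-1,"z":2,"rx":0,"ry":0,"rz":0,"fingers":1},{"x":0,"y":-2,"z":2,"rx":0,"ry":0,"rz":0,"fingers":1},{"x":0,"y":-3,"z":2,"rx":0,"ry":0,"rz":0,"fingers":1},{"x":0,"y":-3,"z":2,"rx":0,"ry":0,"rz":0,"fingers":1}], force=40)

```text
time_s: 12.9
tool_pos: [0.5642, 0.2397, 0.2708]
tool_rot: [180.0, -0.0, 95.3]
force: [0.9, -0.7, -3.2]
grip_width: 0.0114
grasp_force: 40.0
```

Request:
drive_tool(moves=[{"x":0,"y":-0.7,"z":0,"rx":0,"ry":0,"rz":0,"fingers":1},{"x":0,"y":-1.5,"z":0,"rx":0,"ry":0,"rz":0,"fingers":1},{"x":0,"y":-1.5,"z":0,"rx":0,"ry":0,"rz":0,"fingers":1}], force=40)

```text
time_s: 13.28
tool_pos: [0.5626, 0.2396, 0.2706]
tool_rot: [-180.0, -0.0, 95.3]
force: [0.4, 0.1, -2.4]
grip_width: 0.0118
grasp_force: 40.0
```

Request:
drive_tool(moves=[{"x":0,"y":-0.7,"z":0,"rx":0,"ry":0,"rz":0,"fingers":1},{"x":0,"y":-1.5,"z":0,"rx":0,"ry":0,"rz":0,"fingers":1},{"x":0,"y":-1.5,"z":0,"rx":0,"ry":0,"rz":0,"fingers":1}], force=40)

```text
time_s: 13.65
tool_pos: [0.5612, 0.2394, 0.2706]
tool_rot: [180.0, -0.0, 95.3]
force: [1.6, 0.4, -3.3]
grip_width: 0.0118
grasp_force: 40.0
```

```bash
python3 - <<'E'
from mv import *
from cell import vision
F=[]
for i in range(3):
    o=sensors.get_obs(); F.append(np.r_[o["force"],o["wrist_torque"]]); vision.read_camera("wrist")
print(np.mean(F,0).round(2),np.std(F,0).round(2)); rel([])
E
```

```text
[ 1.08  0.32 -3.33 -0.04 -0.22 -0.02] [0.41 0.26 0.16 0.04 0.01 0.03]
t 13.8 pos [0.5612 0.2394 0.2706] rot [179.99  -0.    95.33] F [ 0.92 -0.24 -3.3 ] T [-0.   -0.25  0.02] w 0.0117 g 40.0
```

Torque about y went from +0.04 to -0.22 with a push of about 1 N, so the bar touches the upturned end at TCP x of about 0.562. I'll back off 3.5 mm to centre it, then press.

Request:
drive_tool(moves=[{"x":0,"y":1.5,"z":0,"rx":0,"ry":0,"rz":0,"fingers":1},{"x":0,"y":3.5,"z":0,"rx":0,"ry":0,"rz":0,"fingers":1},{"x":0,"y":3.5,"z":1,"rx":0,"ry":0,"rz":0,"fingers":1},{"x":0,"y":3.5,"z":2,"rx":0,"ry":0,"rz":0,"fingers":1},{"x":0,"y":3.5,"z":3,"rx":0,"ry":0,"rz":0,"fingers":1},{"x":0,"y":3.5,"z":4,"rx":0,"ry":0,"rz":0,"fingers":1},{"x":0,"y":3.5,"z":5,"rx":0,"ry":0,"rz":0,"fingers":1},{"x":0,"y":3.5,"z":6,"rx":0,"ry":0,"rz":0,"fingers":1},{"x":0,"y":3.5,"z":6,"rx":0,"ry":0,"rz":0,"fingers":1}], force=55)

```text
time_s: 14.92
tool_pos: [0.5649, 0.2398, 0.2649]
tool_rot: [180.0, -0.0, 95.3]
force: [-0.0, 0.1, 1.2]
grip_width: 0.0114
grasp_force: 55.0
```

Request:
drive_tool(moves=[{"x":0,"y":0,"z":1,"rx":0,"ry":0,"rz":0,"fingers":1},{"x":0,"y":0,"z":2,"rx":0,"ry":0,"rz":0,"fingers":1},{"x":0,"y":0,"z":3,"rx":0,"ry":0,"rz":0,"fingers":1},{"x":0,"y":0,"z":4,"rx":0,"ry":0,"rz":0,"fingers":1},{"x":0,"y":0,"z":4,"rx":0,"ry":0,"rz":0,"fingers":1}], force=55)

```text
time_s: 15.55
tool_pos: [0.5655, 0.2399, 0.2613]
tool_rot: [179.9, -0.0, 95.3]
force: [0.6, 1.0, 4.4]
grip_width: 0.0117
grasp_force: 55.0
```

```bash
python3 - <<'E'
from mv import *
rel([])
E
```

```text
t 15.55 pos [0.5655 0.2399 0.2613] rot [ 1.7987e+02 -4.0000e-02  9.5320e+01] F [0.65 1.04 4.36] T [-0.01 -0.1   0.03] w 0.0117 g 55.0
```

The latch is engaged (Fz from -4 to +4.4 N). I'll keep pressing gently.

Request:
drive_tool(moves=[{"x":0,"y":0,"z":1,"rx":0,"ry":0,"rz":0,"fingers":1},{"x":0,"y":0,"z":2,"rx":0,"ry":0,"rz":0,"fingers":1},{"x":0,"y":0,"z":3,"rx":0,"ry":0,"rz":0,"fingers":1},{"x":0,"y":0,"z":3,"rx":0,"ry":0,"rz":0,"fingers":1}], force=55)

```text
time_s: 16.05
tool_pos: [0.5661, 0.2399, 0.2593]
tool_rot: [179.8, -0.1, 95.3]
force: [0.6, 0.1, 7.3]
grip_width: 0.0119
grasp_force: 55.0
```

Request:
drive_tool(moves=[{"x":0,"y":0,"z":1,"rx":0,"ry":0,"rz":0,"fingers":1},{"x":0,"y":0,"z":2,"rx":0,"ry":0,"rz":0,"fingers":1},{"x":0,"y":0,"z":3,"rx":0,"ry":0,"rz":0,"fingers":1},{"x":0,"y":0,"z":3,"rx":0,"ry":0,"rz":0,"fingers":1}], force=55)

```text
time_s: 16.55
tool_pos: [0.5663, 0.24, 0.2569]
tool_rot: [179.7, -0.1, 95.3]
force: [0.4, 0.3, 9.1]
grip_width: 0.0116
grasp_force: 55.0
```

The arm is drifting about +1.4 mm in x under load, so I'll correct that while pressing.

Request:
drive_tool(moves=[{"x":0,"y":-0.7,"z":0.5,"rx":0,"ry":0,"rz":0,"fingers":1},{"x":0,"y":-1.4,"z":1,"rx":0,"ry":0,"rz":0,"fingers":1},{"x":0,"y":-1.4,"z":2,"rx":0,"ry":0,"rz":0,"fingers":1},{"x":0,"y":-1.4,"z":3,"rx":0,"ry":0,"rz":0,"fingers":1},{"x":0,"y":-1.4,"z":3,"rx":0,"ry":0,"rz":0,"fingers":1}], force=55)

```text
time_s: 17.18
tool_pos: [0.5624, 0.2394, 0.2509]
tool_rot: [-179.9, 0.0, 95.3]
force: [0.3, 0.8, -3.4]
grip_width: 0.0115
grasp_force: 55.0
```

```bash
python3 - <<'E'
from mv import *
rel([])
E
```

```text
t 17.175 pos [0.5624 0.2394 0.2509] rot [-1.7988e+02  2.0000e-02  9.5340e+01] F [ 0.31  0.82 -3.38] T [-0.1  -0.2  -0.04] w 0.0115 g 55.0
```

Fz dropped back to -3.4 N, so the bar has slipped past the latch. I'll re-centre by +2 mm and lower into the bottom by feel.

Request:
drive_tool(moves=[{"x":0,"y":1,"z":0,"rx":0,"ry":0,"rz":0,"fingers":1},{"x":0,"y":2,"z":1,"rx":0,"ry":0,"rz":0,"fingers":1},{"x":0,"y":2,"z":2,"rx":0,"ry":0,"rz":0,"fingers":1},{"x":0,"y":2,"z":3,"rx":0,"ry":0,"rz":0,"fingers":1},{"x":0,"y":2,"z":4,"rx":0,"ry":0,"rz":0,"fingers":1},{"x":0,"y":2,"z":4,"rx":0,"ry":0,"rz":0,"fingers":1}], force=55)

```text
time_s: 17.92
tool_pos: [0.5653, 0.2398, 0.2476]
tool_rot: [180.0, -0.0, 95.3]
force: [0.4, 0.8, -2.7]
grip_width: 0.0116
grasp_force: 55.0
```

Request:
drive_tool(moves=[{"x":0,"y":0,"z":1,"rx":0,"ry":0,"rz":0,"fingers":1},{"x":0,"y":0,"z":2,"rx":0,"ry":0,"rz":0,"fingers":1},{"x":0,"y":0,"z":2,"rx":0,"ry":0,"rz":0,"fingers":1}], force=55)

```text
time_s: 18.3
tool_pos: [0.5655, 0.2398, 0.2471]
tool_rot: [179.9, -0.0, 95.3]
force: [-1.7, 0.1, 5.9]
grip_width: 0.0116
grasp_force: 55.0
```

Contact with the bottom (about 10 N) at TCP z 0.247. I'll unload it and check the latch by picture before releasing.

Request:
drive_tool(moves=[{"x":0,"y":0,"z":-0.8,"rx":0,"ry":0,"rz":0,"fingers":1},{"x":0,"y":0,"z":-1.4,"rx":0,"ry":0,"rz":0,"fingers":1},{"x":0,"y":0,"z":-1.4,"rx":0,"ry":0,"rz":0,"fingers":1}], force=55)

```text
time_s: 18.68
tool_pos: [0.5654, 0.2399, 0.2471]
tool_rot: [180.0, -0.0, 95.3]
force: [-1.7, -0.9, 3.3]
grip_width: 0.0117
grasp_force: 55.0
```

```bash
python3 - <<'E'
from mv import *
from cell import vision
from g import *
rel([])
for n in ("wrist","scene"):
    c=vision.read_camera(n); cv2.imwrite(f"pics/{n}5.png",c["image"][:,:,::-1])
w,sc=[cv2.imread(f"pics/{n}5.png") for n in ("wrist","scene")]
R=lambda im,f: cv2.resize(im,None,fx=f,fy=f,interpolation=cv2.INTER_CUBIC)
cv2.imwrite("pics/m5.png",np.hstack([R(w[130:230,270:370],4),R(sc[110:210,200:300],4)]))
E
```

```text
t 18.675 pos [0.5654 0.2399 0.2471] rot [ 1.7998e+02 -1.0000e-02  9.5330e+01] F [-1.74 -0.91  3.3 ] T [-0.28  0.46 -0.  ] w 0.0117 g 55.0
```

View pics/m5.png

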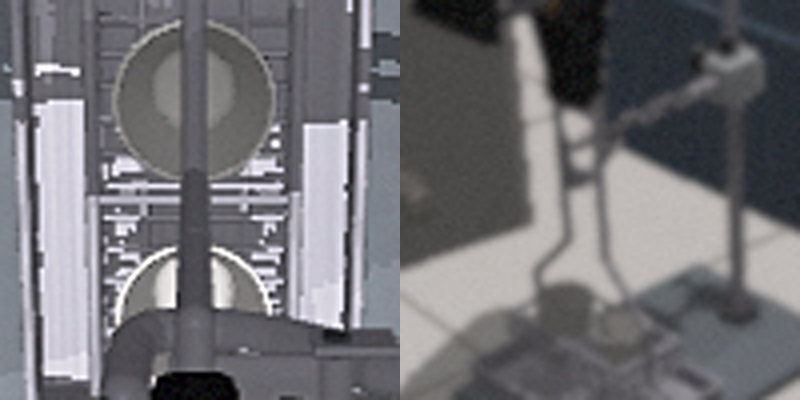

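The bar shows at (244,155) in the scene, level with the hook's bottom (244,156). Both crucibles stand. There's a slight side load, so I'll shift back to relieve it before releasing.

Request:
drive_tool(moves=[{"x":0,"y":-0.8,"z":-0.3,"rx":0,"ry":0,"rz":0,"fingers":1},{"x":0,"y":-1.5,"z":-0.5,"rx":0,"ry":0,"rz":0,"fingers":1},{"x":0,"y":-1.5,"z":-0.5,"rx":0,"ry":0,"rz":0,"fingers":1}], force=55)

```text
time_s: 19.15
tool_pos: [0.5644, 0.2397, 0.2473]
tool_rot: [179.9, -0.0, 95.3]
force: [2.3, 0.6, -1.0]
grip_width: 0.0117
grasp_force: 55.0
```

```bash
python3 - <<'E'
from mv import *
rel([])
E
```

```text
t 19.15 pos [0.5644 0.2397 0.2473] rot [179.92  -0.    95.32] F [ 2.33  0.61 -0.98] T [-0.02 -0.72  0.  ] w 0.0117 g 55.0
```

Request:
drive_tool(moves=[{"x":0,"y":0.7,"z":0,"rx":0,"ry":0,"rz":0,"fingers":1},{"x":0,"y":0.7,"z":0.1,"rx":0,"ry":0,"rz":0,"fingers":1},{"x":0,"y":0.7,"z":0.1,"rx":0,"ry":0,"rz":0,"fingers":1}], force=20)

```text
time_s: 19.52
tool_pos: [0.5644, 0.2397, 0.2473]
tool_rot: [-180.0, -0.0, 95.3]
force: [2.2, 0.3, 0.2]
grip_width: 0.0118
grasp_force: 20.0
```

```bash
python3 - <<'E'
from mv import *
rel([])
E
```

```text
t 19.525 pos [0.5644 0.2397 0.2473] rot [-179.99   -0.     95.33] F [2.15 0.34 0.19] T [-0.14 -0.31 -0.03] w 0.0118 g 20.0
```

Request:
drive_tool(moves=[{"x":0,"y":0.6,"z":0,"rx":0,"ry":0,"rz":0,"fingers":1},{"x":0,"y":0.6,"z":0,"rx":0,"ry":0,"rz":0,"fingers":1}], force=10)

```text
time_s: 19.77
tool_pos: [0.5647, 0.2398, 0.2472]
tool_rot: [-179.9, 0.0, 95.3]
force: [0.4, 0.1, 0.3]
grip_width: 0.0121
grasp_force: 10.0
```

Request:
drive_tool(moves=[{"x":0,"y":0,"z":0,"rx":0,"ry":0,"rz":0,"fingers":1},{"x":0,"y":0,"z":0,"rx":0,"ry":0,"rz":0,"fingers":1}], force=4)

```text
time_s: 20.02
tool_pos: [0.5647, 0.2398, 0.2472]
tool_rot: [-180.0, 0.0, 95.3]
force: [-0.4, 0.2, 0.3]
grip_width: 0.0117
grasp_force: 4.0
```

```bash
python3 - <<'E'
from mv import *
rel([])
E
```

```text
t 20.025 pos [0.5647 0.2398 0.2472] rot [-179.95    0.     95.34] F [-0.4   0.19  0.27] T [-0.17  0.22  0.  ] w 0.0117 g 4.0
```

The loads are nearly zero. I'll open, wait, and rise straight up.

Request:
drive_tool(moves=[{"x":0,"y":0,"z":0,"rx":0,"ry":0,"rz":0,"fingers":0.6},{"x":0,"y":0,"z":0,"rx":0,"ry":0,"rz":0,"fingers":0.3},{"x":0,"y":0,"z":0,"rx":0,"ry":0,"rz":0,"fingers":0},{"x":0,"y":0,"z":0,"rx":0,"ry":0,"rz":0,"fingers":-0.3},{"x":0,"y":0,"z":0,"rx":0,"ry":0,"rz":0,"fingers":-0.3},{"x":0,"y":0,"z":0,"rx":0,"ry":0,"rz":0,"fingers":-0.3},{"x":0,"y":0,"z":-10,"rx":0,"ry":0,"rz":0,"fingers":-0.3},{"x":0,"y":0,"z":-30,"rx":0,"ry":0,"rz":0,"fingers":-0.3},{"x":0,"y":0,"z":-60,"rx":0,"ry":0,"rz":0,"fingers":-0.3},{"x":0,"y":0,"z":-95,"rx":0,"ry":0,"rz":0,"fingers":-0.3},{"x":0,"y":0,"z":-120,"rx":0,"ry":0,"rz":0,"fingers":-0.3},{"x":0,"y":0,"z":-120,"rx":0,"ry":0,"rz":0,"fingers":-0.3},{"x":0,"y":0,"z":-120,"rx":0,"ry":0,"rz":0,"fingers":-0.3},{"x":0,"y":0,"z":-120,"rx":0,"ry":0,"rz":0,"fingers":-0.3},{"x":0,"y":0,"z":-120,"rx":0,"ry":0,"rz":0,"fingers":-0.3},{"x":0,"y":0,"z":-120,"rx":0,"ry":0,"rz":0,"fingers":-0.3}], force=4)

```text
time_s: 22.02
tool_pos: [0.5649, 0.2397, 0.3669]
tool_rot: [-180.0, 0.0, 95.3]
force: [-1.1, 0.3, 0.6]
grip_width: 0.0568
grasp_force: 0.0
```

```bash
python3 - <<'E'
from mv import *
from cell import vision
from g import *
rel([])
P=[]
for i in range(3):
    P.append([vision.read_camera(n)["image"][:,:,::-1].copy() for n in ("scene","wrist")])
print("motion",[float(np.abs(P[0][0][100:240,200:310].astype(float)-p[0][100:240,200:310]).mean()) for p in P])
sc,w=P[-1]
R=lambda im,f: cv2.resize(im,None,fx=f,fy=f,interpolation=cv2.INTER_CUBIC)
cv2.imwrite("pics/m6.png",np.hstack([R(sc[90:240,210:310],4),cv2.resize(w[100:250,260:360],(400,600),interpolation=cv2.INTER_CUBIC)]))
E
```

```text
t 22.025 pos [0.5649 0.2397 0.3669] rot [-1.7996e+02  2.0000e-02  9.5330e+01] F [-1.05  0.3   0.61] T [-0.07  0.04  0.01] w 0.0568 g 0.0
motion [0.0, 1.970909090909091, 1.9732900432900433]
```

View pics/m6.png

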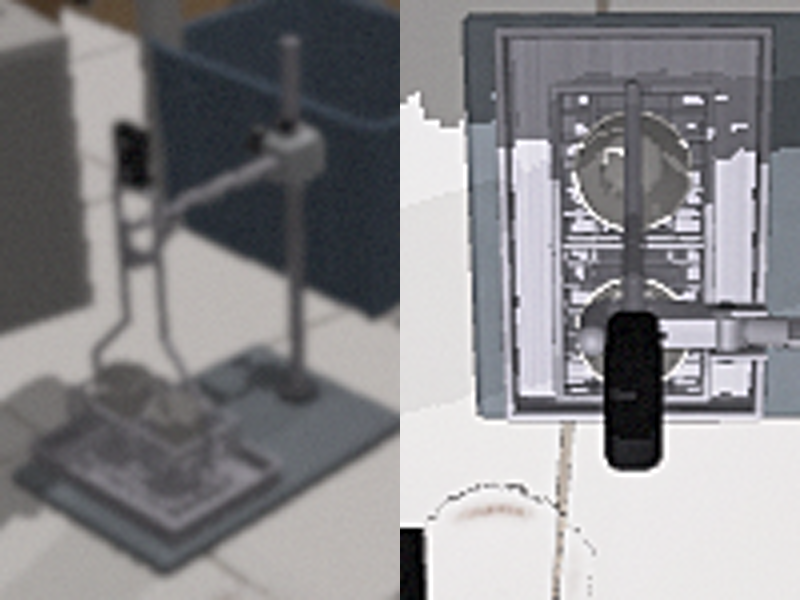

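The basket hangs level with both crucibles standing. The latch shows as a level bright strip above the bar, at about (690,335) in the wrist crop. I'll let it settle and hand in.

Request:
drive_tool(moves=[{"x":0,"y":0,"z":-20,"rx":0,"ry":0,"rz":0,"fingers":-0.3},{"x":0,"y":0,"z":-20,"rx":0,"ry":0,"rz":0,"fingers":-0.3},{"x":0,"y":0,"z":-20,"rx":0,"ry":0,"rz":0,"fingers":-0.3},{"x":0,"y":0,"z":-20,"rx":0,"ry":0,"rz":0,"fingers":-0.3},{"x":0,"y":0,"z":-20,"rx":0,"ry":0,"rz":0,"fingers":-0.3},{"x":0,"y":0,"z":-20,"rx":0,"ry":0,"rz":0,"fingers":-0.3},{"x":0,"y":0,"z":-20,"rx":0,"ry":0,"rz":0,"fingers":-0.3},{"x":0,"y":0,"z":-20,"rx":0,"ry":0,"rz":0,"fingers":-0.3},{"x":0,"y":0,"z":-20,"rx":0,"ry":0,"rz":0,"fingers":-0.3},{"x":0,"y":0,"z":-20,"rx":0,"ry":0,"rz":0,"fingers":-0.3},{"x":0,"y":0,"z":-20,"rx":0,"ry":0,"rz":0,"fingers":-0.3},{"x":0,"y":0,"z":-20,"rx":0,"ry":0,"rz":0,"fingers":-0.3},{"x":0,"y":0,"z":-20,"rx":0,"ry":0,"rz":0,"fingers":-0.3},{"x":0,"y":0,"z":-20,"rx":0,"ry":0,"rz":0,"fingers":-0.3},{"x":0,"y":0,"z":-20,"rx":0,"ry":0,"rz":0,"fingers":-0.3},{"x":0,"y":0,"z":-20,"rx":0,"ry":0,"rz":0,"fingers":-0.3}], force=4)

```text
time_s: 24.32
tool_pos: [0.5651, 0.2398, 0.3874]
tool_rot: [180.0, -0.0, 95.3]
force: [-0.1, -0.3, 0.4]
grip_width: 0.0563
grasp_force: 0.0
```

```bash
python3 -c "
from cell import workorder
print(workorder.sign_off())"
```

```text
the job is handed in; nothing more can be done
None
```

The job is handed in at about 24 s, with no verdict returned: the basket hangs level and released in the latched hook, both crucibles standing, and the latch looked shut in the last wrist picture.

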